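# Fetch a dropped battery cell from under the low rack

### The arm

A 7-joint arm with a two-finger parallel gripper is mounted at the origin on the work surface. World frame = base frame: x ahead of the robot, y to its left, z up, the work surface at z = 0. Lengths are in m, angles in rad, forces in N, time in s.
With the tool pointing down it reaches from about 0.425 to 0.925 m from the base axis. Payload 6.8 kg.
Tool frame: the origin (TCP) lies at the very end of the fingers, on their centre line; the grasp point (between the pads) lies 19 mm behind it; z points along the fingers, y is the line along which they close (so a half turn about z gives the same grasp; the last joint's range is limited). The gripper opens to 85 mm and grips with 20 to 120 N. Pads are 22 mm wide; open, the fingers measure 114 mm over their backs; the gripper's body (76 mm by 85 mm) begins 54 mm behind the grasp point. The pads swing forward as they close: fully open they stand 13 mm farther back than shut.
Start: joints at [-1.291, 0.477, 0.022, 1.555, -0.011, 1.109, -0.083], TCP at [0.255, 0.625, 0.231] pointing down, gripper open.
Joint ranges: [-2.96, 2.96], [-0.34, 2.1], [-1.41, 1.46], [0.24, 2.44], [-1.37, 4.51], [0.17, 1.92], [-2.96, 2.96]. Speed limits (rad/s): [2.39, 2.39, 3.14, 3.14, 3.14, 3.14, 3.14].

### API

Orientations are given as a unit quaternion [w, x, y, z].
In Python, from station import bot gives the robot as it stands. The module is installed in compiled form; this text tells all that it offers.
- The arm moves only by the shell command python3 -m jog 'ROWS' [OPENING] [FORCE]. ROWS is JSON, a list of rows, each a list of 4 numbers: the shift along the tool's x, y, z in cm, then the turn about the tool's z in rad. In form: [[x, y, z, spin], ...]. A call has 1 to 20 rows; each row is the pose to reach, as a shift and turn from the pose commanded when the call began, along the tool's axes at that moment; what a row does not reach only later rows make up. A row lasts 1/12 s, in which the tool goes at most 41.7 mm and 7.16 degrees, less where a joint would pass 70% of its speed; a pose out of reach is approached as far as the arm can. A call with a gripper value outside its range is refused whole. OPENING is the closure, from -1 (fully open) to 1 (shut), set as the call begins (- or left out, the last holds). The fingers move at their own pace and stop on an object; FORCE is the grip in N (left out, the last holds). Time passes only in rows, so rows that repeat a pose let the fingers close. It gives the time, the measured TCP pose, the force, the opening and the grip force at its end, in the units of the state.
- bot.get_obs(): the state, without advancing time (a new reading comes with each control period).
- bot.read_camera(name): name is "scene" or "top" or "wrist"; returns a dict with "pixels" (400x640x3 uint8, red, green, blue), "depth" (400x640 float32, m along the optical axis (not along the pixel's ray), 0 where there is no reading), "fovy" (degrees; the focal length in pixels is half the picture's height over the tangent of half this angle, whatever the lens; pixels are square), "cx", "cy" (the principal point, pixels), "pose" (4x4, takes a point from camera to world coordinates). Camera axes: x right, y down, z forward; pixel columns grow to the right and rows downward; lengths in m; the calibration is good to about 2 mm. A picture is of the moment at which its call begins.
- bot.hand_in(): hands the job in; it is judged then, once.
The state is a dict: "t": time; "q": joint angles; "joint_vel": joint speeds; "joint_torque": joint torques, N m; "eef_pos": TCP position; "tool_rot": TCP orientation; "contact_force": force on the tool from outside, world axes, zero at the start; "torque": the same for the moment, N m; "gripper_width": opening from 0.0 (shut) to 1.0 (fully open); "grasp_force": force on a finger pad.
Only numpy, scipy, OpenCV 4.12 (cv2) and the standard library are available. Lean on these libraries where they do the work, as an engineer would, in place of code of your own. Each camera call takes 0.05 s, during which the arm holds its last target. There are 200 camera calls.

### The job

A flat battery cell has slid to the far end under the low clear-topped rack. Pick up the rubber-footed flat probe by its grip block, reach in through the rack's open end, rest the foot on top of the cell and press just firmly enough to drag it out flat by friction until it lies wholly inside the taped outline on the bench; then lay the probe flat on the bench, both of its ends clear of the outline and off the cell. The cell is fragile: press it gently (about 5.5 N drags it, more than 8 N damages it), keep it flat on the bench, never touch it with the gripper, do not bang the rack, and leave the other things where they are.

Things in the scene. Friction and masses are not known exactly. Their poses are not given: they have to be found in the camera images.
- cell: The dropped flat battery cell: rigid slab 70 (x) by 100 (y) by 20 mm, 200 to 310 g, silver, white label, a yellow band at each 70 mm end. Origin: centre of its underside, on the bench. Starts under the rack near the end wall, its y within 0.2 rad of the rack's, up to 25 mm off the rack's middle, with no room behind it for the probe's foot. The cells in the tray stacks are not part of the job.
- rack: Low rack fixed to the bench, 180 (x) by 150 (y) by 56 mm high: clear 6 mm deck, its underside 50 mm above the bench, on two grey side rails (160 mm between their inner faces) and a grey end wall. Origin: centre of its footprint, at bench level. Open only at its +y end, y = +75 mm; the end wall's inner face is at y = -69 mm.
- outline: Flat yellow-and-black tape rectangle stuck on the bench in front of the rack's open end; it has no thickness to catch on. Clear inside 130 (its x) by 160 mm (its y), tape 10 mm wide. Origin: its centre; axes about parallel to the rack's.
- probe: Rigid flat probe, 250 g, lying flat on the bench. Its x points from grip block to foot. Origin: centre of the block's underside. Grip block: grey, 20 (x) by 60 (y) by 50 mm (z). Steel blade 30 mm wide, 3 mm thick, at z = 10 to 13 mm, from the block to x = 185 mm. Rubber foot 30 by 30 by 10 mm under the blade's end, centred at x = 170 mm, its flat sole at z = 0.
- probe_grip (a point): Point of the grip block to take between the fingers: centred, 36 mm above its underside, 14 mm below its top. Best taken across its 20 mm thickness, the fingers closing along the probe's x (one above the blade): taken across its 60 mm width it pitches in the fingers. Pressing with the foot loads the grip with a moment: grip with 100 N or more; it may still tilt slightly.
- probe_foot (a point): Centre of the sole of the rubber foot. The sole is tacky and the cell slides easily on the bench (friction about 0.25, varying by 15 %), yet pressed with less than about 4.5 N the foot creeps off the cell; even at 5.5 N it creeps some 10 to 40 mm along it in a 200 mm drag at 40 mm/s. The probe has no spring: a millimetre in height changes the force by several N, and dragging changes it too.
- cell_corner0 (a point): Corner of the cell's top face at its +x, +y.
- cell_corner1 (a point): Corner of the cell's top face at its +x, -y.
- cell_corner2 (a point): Corner of the cell's top face at its -x, +y.
- cell_corner3 (a point): Corner of the cell's top face at its -x, -y.
- tape_roll: Bystander: roll of clear tape, 56 mm across, 18 mm high, on the rack's deck. Origin: underside centre.
- screwdriver: Bystander: screwdriver lying on the bench beyond the outline.
- bottle: Bystander: white bottle 54 mm across, 130 mm high. Origin: underside centre.
- cup: Bystander: open grey cup 60 mm across, 55 mm high, by the rack. Origin: underside centre.
- small_carton: Bystander: cardboard box 90 by 120 by 60 mm. Origin: underside centre.
- marker: Bystander: black marker pen 120 mm long, 14 mm thick, lying on the bench beyond the rack.
Things that resemble listed ones, but are neither listed nor needed, are in the scene too. There is more than one size of the probe; the one meant has the size given above.

How it is judged:
By the outcome, as a careful person would: the job done as asked, in the order asked, and still so for the second after the job is handed in, with the robot touching nothing.
It also fails if it takes over 70 s, if anything falls off the work surface, if the arm or the gripper's body presses on something with over 40 N, if the wrist force passes 120 N, or if a joint passes its speed limit or range.

## Working session

There is one attempt and no reset: what is moved stays moved. The work goes in short steps, Python scripts to look and compute and a shell command to move; the robot and the scene stay as the last step left them, time stands still between calls to the robot, and variables do not carry over. Pictures are saved under pics/ and viewed, at most 12 in all, crops included, and the job is handed in when it is done.

```bash
mkdir -p pics
cat > h.py <<'E'
import numpy as np, cv2
from station import bot
def cam(n,save=None):
    c=bot.read_camera(n)
    if save: np.savez('pics/'+save+'.npz',**c); cv2.imwrite('pics/'+save+'.png',c['pixels'][:,:,::-1])
    return c
def load(s): return dict(np.load('pics/'+s+'.npz'))
def f(c): return 200/np.tan(np.radians(float(c['fovy']))/2)
def ray(c,u,v):
    d=np.array([(u-c['cx'])/f(c),(v-c['cy'])/f(c),1.]); return c['pose'][:3,3],c['pose'][:3,:3]@d
def atz(c,u,v,z):
    o,d=ray(c,u,v); return o+d*(z-o[2])/d[2]
def dep(c,u,v):
    o,d=ray(c,u,v); return o+d*float(c['depth'][int(round(v)),int(round(u))])
E
python3 - <<'E'
from h import *
a=cam('top','top0');b=cam('scene','sc0')
print(a['pose'],a['fovy'],b['pose'],b['fovy']); o=bot.get_obs(); print(o)
im=np.vstack([a['pixels'],b['pixels']])
cv2.imwrite('pics/t.png',a['pixels'][:,:,::-1])
E
```

```text
[[-0.00214349 -0.99638965  0.08487086  0.47752432]
 [-0.9996491   0.00437581  0.02612525 -0.033619  ]
 [-0.02640231 -0.08478508 -0.9960494   0.95511467]
 [ 0.          0.          0.          1.        ]] 56.14020964036548 [[-0.83017898  0.35986551 -0.425793    1.03185528]
 [ 0.55748431  0.53072433 -0.63839089  0.65991342]
 [-0.00375616 -0.76735161 -0.64121556  0.74551692]
 [ 0.          0.          0.          1.        ]] 55.14733881674954
{'t': 0.1, 'q': array([-1.2911297 ,  0.47770328,  0.0223319 ,  1.55630118, -0.01148135,
        1.10930748, -0.08310059]), 'joint_vel': array([ 0.00036983, -0.00377899,  0.00115888, -0.00282547,  0.00066269,
       -0.00137394, -0.00045596]), 'joint_torque': array([ 4.70392974e-03, -5.97760391e+01,  1.61418445e+00, -2.81957728e+01,
        1.29073294e-02,  4.90894585e-03, -1.85446606e-05]), 'eef_pos': array([0.25504655, 0.62441099, 0.23045393]), 'tool_rot': array([-9.08673983e-05,  1.92652270e-01,  9.81266768e-01, -7.90382592e-04]), 'contact_force': array([ 0.13844915, -0.71699087,  0.35934027]), 'torque': array([-0.02869528,  0.05272942,  0.00550515]), 'grasp_force': 0.0, 'gripper_width': 0.9993570080130182}
```

View pics/top0.png

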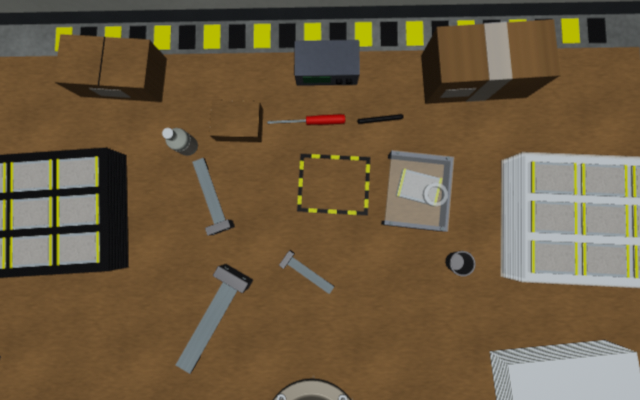

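View pics/sc0.png

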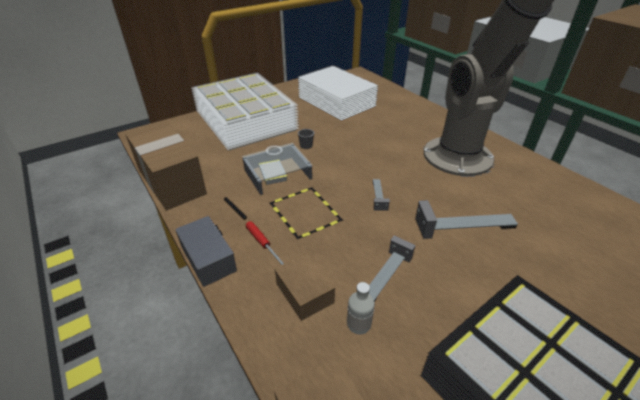

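Top view: outline at about (334,184), and rack at (420,190), with its open end facing left towards the outline. The cell is at about (418,187), with the tape roll above it. There are three probes, with blocks at (217,228), (232,278) and (287,260). Next I'll enlarge and measure.

Run:
```python
from h import *
c=load('top0'); p=c['pixels'][:,:,::-1]
cv2.imwrite('pics/c1.png',cv2.resize(p[145:240,285:465],None,fx=4.4,fy=4.4,interpolation=cv2.INTER_CUBIC))
cv2.imwrite('pics/c2.png',cv2.resize(p[150:380,165:345],None,fx=2.6,fy=2.6,interpolation=cv2.INTER_CUBIC))
```

```text
(no output)
```

View pics/c1.png

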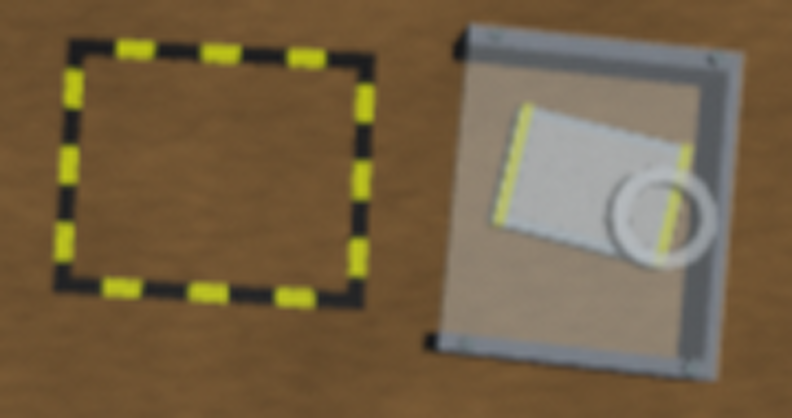

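View pics/c2.png

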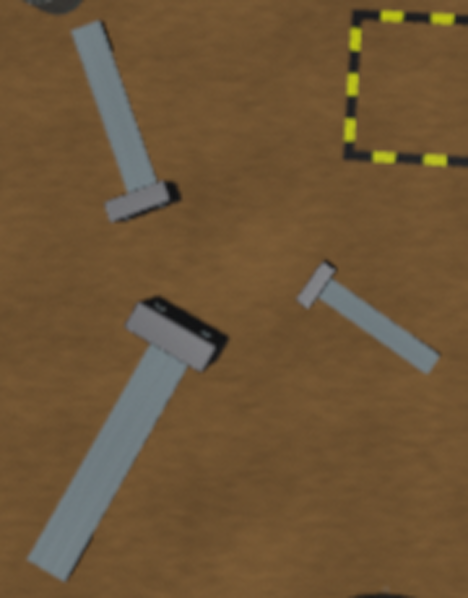

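```bash
cat > m.py <<'E'
from h import *
c=load('top0')
def P(l,o,s,z): return np.array([atz(c,u/s+o[0],v/s+o[1],z) for u,v in l])[:,:2]
def show(n,q):
    print(n,'ctr',q.mean(0).round(4),'sides',np.linalg.norm(np.roll(q,-1,0)-q,axis=1).round(4),'ang',[round(float(np.arctan2(*(b-a)[::-1])),3) for a,b in zip(q,np.roll(q,-1,0))])
O=(284.9,144.9)
show('outl',P([(69,40),(376,54),(363,307),(54,292)],O,4.4,0))
show('rack',P([(470,24),(744,52),(718,380),(437,350)],O,4.4,.056))
show('cell',P([(521,103),(694,146),(662,266),(492,225)],O,4.4,.02))
O=(164.8,149.8)
for n,b,e in [('A',[(105,205),(164,181),(173,200),(113,222)],[(73,35),(100,20)]),('C',[(326,261),(335,268),(306,307),(297,297)],[(440,354),(428,374)]),('B',[(143,303),(216,343),(204,371),(126,325)],[(28,561),(66,581)])]:
    q=P(b,O,2.6,.05); show(n,q); e=P(e,O,2.6,.013); d=e.mean(0)-q.mean(0); print('  tip',e.mean(0),'width',np.linalg.norm(e[0]-e[1]),'len',np.linalg.norm(d),'ang',np.arctan2(d[1],d[0]), 'zblk',[dep(c,x/2.6+O[0],y/2.6+O[1])[2].round(4) for x,y in [np.mean(b,0)]])
E
python3 m.py
```

```text
outl ctr [ 0.5945 -0.0589] sides [0.1798 0.1481 0.1787 0.1484] ang [-1.624, 3.076, 1.519, -0.058]
rack ctr [ 0.5713 -0.2621] sides [0.1497 0.1797 0.1511 0.1801] ang [-1.683, 3.031, 1.462, -0.118]
cell ctr [ 0.5838 -0.2715] sides [0.1001 0.0709 0.0976 0.0719] ang [-1.826, 2.856, 1.327, -0.251]
A ctr [0.484 0.223] sides [0.0593 0.0197 0.0594 0.0176] ang [-1.187, -2.683, 1.919, 0.462]
  tip [0.65598535 0.28877381] width 0.030351393917048122 len 0.18415881066568232 ang 0.36529549139504097 zblk [np.float64(0.0526)]
C ctr [0.409  0.0571] sides [0.0105 0.0444 0.0123 0.0423] ang [-2.226, 2.499, 0.743, -0.681]
  tip [ 0.33029964 -0.05175603] width 0.021935551913295166 len 0.13431607945567622 ang -2.196845654405032 zblk [np.float64(0.0365)]
B ctr [0.3615 0.1896] sides [0.0773 0.0275 0.0839 0.0253] ang [-2.06, 2.74, 1.053, -0.655]
  tip [0.13785613 0.31372299] width 0.04079551818008586 len 0.25573201618519853 ang 2.634878284811535 zblk [np.float64(0.0724)]
```

```bash
cat > go.py <<'E'
# usage: go.py x y z yaw_of_tool_y : prints shift in tool axes (cm) and spin
import sys; from h import *
from scipy.spatial.transform import Rotation as R
o=bot.get_obs(); q=o['tool_rot']; M=R.from_quat([q[1],q[2],q[3],q[0]]).as_matrix()
t=np.array(list(map(float,sys.argv[1:4]))); yaw=np.arctan2(M[1,1],M[0,1])
s=-(float(sys.argv[4])-yaw); s=(s+np.pi)%(2*np.pi)-np.pi
print('shift cm',(M.T@(t-o['eef_pos'])*100).round(2),'spin',round(s,3),'now',o['eef_pos'].round(4),'yaw',round(yaw,4),'tilt z',M[:,2].round(4),'F',o['contact_force'].round(2),'t',round(o['t'],2),'q',o['q'].round(2))
E
python3 go.py .484 .223 .12 .365
```

```text
shift cm [-36.37 -28.49  11.1 ] spin 0.818 now [0.255  0.6244 0.2305] yaw 1.1831 tilt z [-5.0e-04 -1.5e-03 -1.0e+00] F [ 0.14 -0.72  0.36] t 0.1 q [-1.29  0.48  0.02  1.56 -0.01  1.11 -0.08]
```

```bash
python3 -m jog '[[-3,-2.5,0,0.05],[-6,-5,0,0.1],[-9,-7,1,0.2],[-12,-9.5,2,0.3],[-15,-12,3,0.4],[-18,-14,4,0.5],[-21,-16.5,5,0.55],[-24,-19,6,0.6],[-27,-21,7,0.65],[-30,-23.5,8,0.7],[-33,-26,9,0.75],[-35,-27.5,10,0.8],[-36.4,-28.5,11.1,0.818],[-36.4,-28.5,11.1,0.818],[-36.4,-28.5,11.1,0.818],[-36.4,-28.5,11.1,0.818]]' -1 110; python3 go.py .484 .223 .017 .365
python3 - <<'E'
from h import *
c=cam('wrist','w0')
E
```

```text
t: 1.43
eef_pos: [0.484, 0.2244, 0.1203]
tool_rot: [-0.0, 0.566, 0.824, 0.0]
contact_force: [0.9, -0.4, 0.4]
gripper_width: 1.002
grasp_force: 0.0
shift cm [-0.14 -0.05 10.33] spin 0.001 now [0.484  0.2244 0.1203] yaw 0.3663 tilt z [-4.e-04  5.e-04 -1.e+00] F [ 0.93 -0.35  0.36] t 1.43 q [-0.78  0.4   0.29  2.01 -0.16  0.76 -0.03]
```

View pics/w0.png

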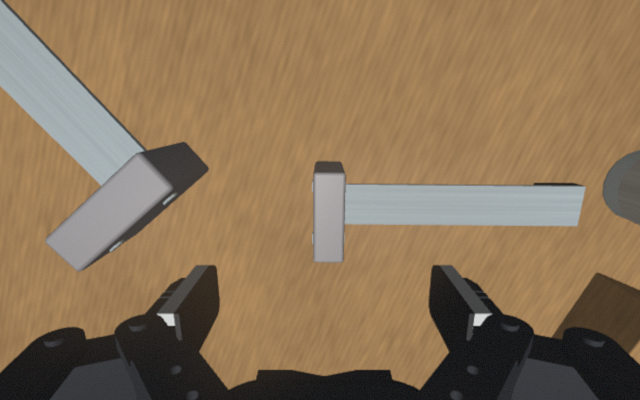

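The block (314–343, 173–261) sits midway between the fingers and the blade runs right, so the alignment is right. I'll check it numerically and descend.

```bash
python3 - <<'E'
from h import *
c=load('w0')
q=np.array([atz(c,u,v,.05)[:2] for u,v in [(315,173),(343.5,173),(343.5,261.5),(314,261.5)]])
e=np.array([atz(c,u,v,.013)[:2] for u,v in [(584,186),(578,226)]]).mean(0)
b=np.array([atz(c,u,v,.013)[:2] for u,v in [(346,184),(346,224)]]).mean(0)
d=e-b
print(q.mean(0),np.linalg.norm(np.roll(q,-1,0)-q,axis=1),e,np.arctan2(d[1],d[0]))
E
python3 -m jog '[[-0.1,0,2.5,0],[-0.1,0,5,0],[-0.1,0,7.5,0],[-0.1,0,9.3,0],[-0.1,0,10.1,0],[-0.1,0,10.3,0],[-0.1,0,10.3,0]]'
```

```text
[0.48749747 0.22720909] [0.0172841  0.05824383 0.01920449 0.05824549] [0.66062896 0.29145331] 0.35777529625258747
t: 2.07
eef_pos: [0.4847, 0.2233, 0.0175]
tool_rot: [-0.0, 0.567, 0.824, 0.0]
contact_force: [-0.1, 0.2, -0.0]
gripper_width: 0.999
grasp_force: 0.0
```

```bash
python3 -m jog '[[0.1,0.15,0,0],[0.1,0.15,0,0],[0.1,0.15,0,0],[0.1,0.15,0,0],[0.1,0.15,0,0],[0.1,0.15,0,0],[0.1,0.15,0,0],[0.1,0.15,0,0],[0.1,0.15,0,0],[0.1,0.15,0,0]]' 1 115; python3 go.py .484 .223 .12 .365
```

```text
t: 2.9
eef_pos: [0.4863, 0.2242, 0.018]
tool_rot: [0.0, 0.567, 0.824, 0.001]
contact_force: [-1.1, -0.4, 6.2]
gripper_width: 0.214
grasp_force: 112.7
shift cm [ -0.02  -0.25 -10.2 ] spin -0.0 now [0.4863 0.2242 0.018 ] yaw 0.3648 tilt z [ 8.e-04  7.e-04 -1.e+00] F [-1.1  -0.38  6.15] t 2.9 q [-0.73  0.57  0.23  2.05 -0.23  0.55  0.03]
```

```bash
python3 -m jog '[[0,0,-0.5,0],[0,0,-1.5,0],[0,0,-3,0],[0,0,-5,0],[0,0,-7.5,0],[0,0,-10,0],[0,0,-11.5,0],[0,0,-12,0],[0,0,-12,0],[0,0,-12,0]]'; python3 go.py .617 .027 .138 -1.683
```

```text
t: 3.73
eef_pos: [0.4853, 0.2238, 0.1369]
tool_rot: [-0.0, 0.567, 0.824, -0.0]
contact_force: [-0.3, -0.2, -3.2]
gripper_width: 0.215
grasp_force: 112.4
shift cm [-23.08   5.28  -0.11] spin 2.048 now [0.4853 0.2238 0.1369] yaw 0.3651 tilt z [-7.e-04 -2.e-04 -1.e+00] F [-0.29 -0.22 -3.16] t 3.73 q [-0.79  0.37  0.3   2.   -0.15  0.79 -0.04]
```

```bash
python3 -m jog '[[-1,0.3,0,0.1],[-2,0.6,0,0.2],[-3.5,0.9,0,0.3],[-5,1.2,0,0.42],[-6.5,1.5,0,0.54],[-8,1.8,0,0.66],[-9.5,2.2,0,0.78],[-11,2.5,0,0.9],[-12.5,2.9,0,1.02],[-14,3.2,0,1.14],[-15.5,3.5,0,1.26],[-17,3.9,0,1.38],[-18.5,4.2,0,1.5],[-20,4.6,0,1.62],[-21.5,4.9,0,1.74],[-22.5,5.1,0,1.86],[-23.1,5.3,0,1.96],[-23.1,5.3,0,2.048],[-23.1,5.3,0,2.048],[-23.1,5.3,0,2.048]]'; python3 go.py .617 .027 .048 -1.683
python3 - <<'E'
from h import *
cam('top','top1')
p=load('top1')['pixels'][:,:,::-1]
cv2.imwrite('pics/c3.png',cv2.resize(p[130:250,250:470],None,fx=3.6,fy=3.6,interpolation=cv2.INTER_CUBIC))
E
```

```text
t: 5.4
eef_pos: [0.6169, 0.0272, 0.1357]
tool_rot: [0.001, 0.999, -0.055, -0.001]
contact_force: [0.0, 0.5, -2.5]
gripper_width: 0.216
grasp_force: 112.4
shift cm [0.04 0.   8.77] spin 0.003 now [0.6169 0.0272 0.1357] yaw -1.6802 tilt z [-0.0027 -0.0011 -1.    ] F [ 0.02  0.51 -2.45] t 5.4 q [-0.72  0.62  0.82  1.82 -0.55  0.94 -1.34]
```

View pics/c3.png

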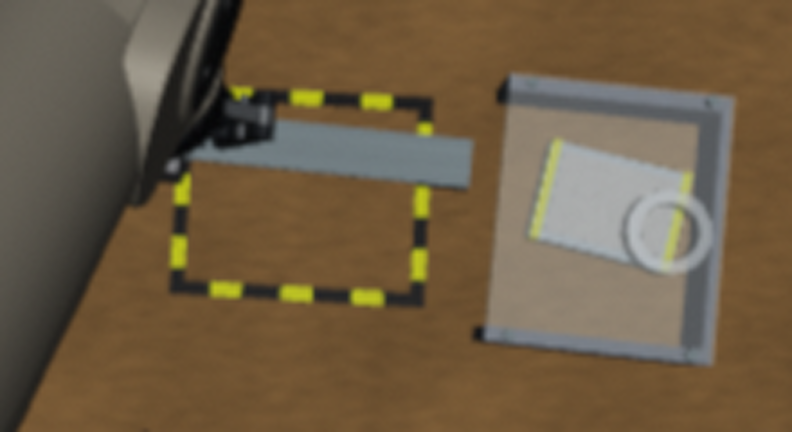

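The blade points at the rack; its tip runs (474,139)–(469,188). I'll check the tip position and height against expectation.

Run:
```python
from h import *
c=load('top1'); o=np.array([249.85,129.85])
z=np.median([dep(c,u/3.6+o[0],v/3.6+o[1])[2] for u in (440,450,460) for v in (150,160,170)])
z2=np.median([dep(c,u/3.6+o[0],v/3.6+o[1])[2] for u in (300,310,320) for v in (140,148,155)])
t=np.array([atz(c,474/3.6+o[0],139/3.6+o[1],z),atz(c,469/3.6+o[0],188/3.6+o[1],z)])
print('tip z',z,'near block',z2,t.mean(0),np.linalg.norm(t[0]-t[1]))
q=bot.get_obs()['eef_pos']; print('exp',q[:2]+.185*np.array([np.cos(-1.68),np.sin(-1.68)]))
d=t.mean(0)[:2]-q[:2]; print(np.linalg.norm(d),np.arctan2(d[1],d[0]))
```

```text
tip z 0.13219734178605702 near block 0.1310486442054699 [ 0.5973249  -0.15909476  0.13219734] 0.030451079242821068
exp [ 0.59685095 -0.15651148]
0.1875177397067017 -1.6759861483892096
```

```bash
python3 -m jog '[[0,0,2.5,0],[0,0,5,0],[0,0,7,0],[0,0,8.3,0],[0,0,8.9,0],[0,0,9,0],[0,0,9,0],[0,0,9,0]]'; python3 -m jog '[[0,1,0,0],[0,2,0,0],[0,3.2,0,0],[0,4.4,0,0],[0,5.6,0,0],[0,6.8,0,0],[0,8,0,0],[0,9.2,0,0],[0,10.4,0,0],[0,11.5,0,0],[0,12.4,0,0],[0,13,0,0],[0,13.2,0,0],[0,13.2,0,0],[0,13.2,0,0],[0,13.2,0,0]]'; python3 go.py .6 -.1 .038 -1.683
python3 - <<'E'
from h import *
cam('top','top2');cam('scene','sc2')
p=load('top2')['pixels'][:,:,::-1]
s=load('sc2')['pixels'][:,:,::-1]
k=lambda a:cv2.resize(a,(680,290),interpolation=cv2.INTER_CUBIC)
cv2.imwrite('pics/c4.png',np.vstack([k(p[150:235,270:470]),k(s[135:220,190:390])]))
E
```

```text
t: 6.12
eef_pos: [0.6187, 0.0269, 0.0484]
tool_rot: [-0.0, 0.998, -0.056, 0.001]
contact_force: [0.7, 0.1, -2.4]
gripper_width: 0.22
grasp_force: 112.6
t: 7.45
eef_pos: [0.6032, -0.1031, 0.0471]
tool_rot: [-0.0, 0.998, -0.055, -0.0]
contact_force: [0.4, 0.8, -1.7]
gripper_width: 0.217
grasp_force: 112.6
shift cm [-0.35 -0.27  0.91] spin 0.001 now [ 0.6032 -0.1031  0.0471] yaw -1.6818 tilt z [-2.e-04  6.e-04 -1.e+00] F [ 0.39  0.78 -1.7 ] t 7.45 q [-0.43  0.72  0.7   1.88 -0.64  0.78 -1.06]
```

View pics/c4.png

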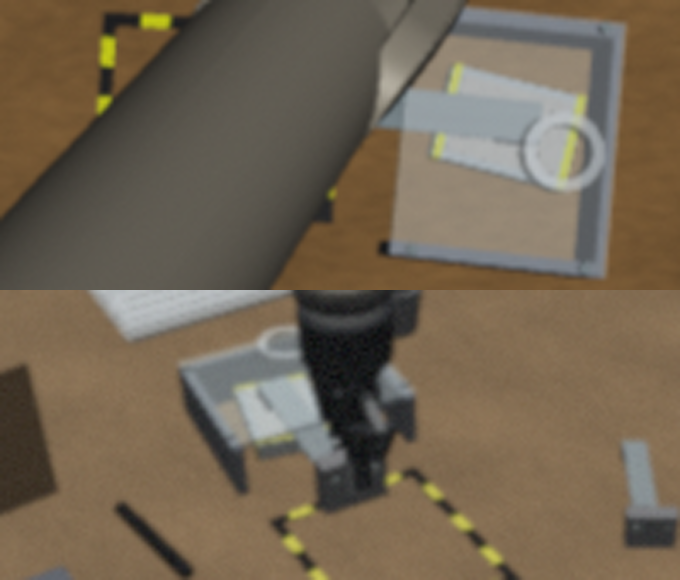

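Top shows the blade tip at about (541,121) over the cell centre at about (513,126), 4 mm to the +x side. With parallax that puts the foot just past centre, which is fine. The scene view shows the block outside the rack and nothing touching. Going down gently.

```bash
cat > F.py <<'E'
from h import *
L=[]
for i in range(4):
    bot.read_camera('wrist'); o=bot.get_obs(); L.append(np.r_[o['contact_force'],o['torque']])
L=np.array(L); print('F',L.mean(0)[:3].round(2),'Fz',L[:,2].round(2),'T',L.mean(0)[3:].round(3),'pos',(o['eef_pos']*1000).round(2),'t',round(o['t'],2))
E
python3 F.py; python3 -m jog '[[0,0.2,0.1,0],[0,0.4,0.3,0],[0,0.4,0.5,0],[0,0.4,0.6,0],[0,0.4,0.7,0],[0,0.4,0.7,0],[0,0.4,0.7,0]]' >/dev/null; python3 F.py
```

```text
F [-0.27  0.02 -2.71] Fz [-2.64 -2.69 -2.66 -2.86] T [0.038 0.027 0.019] pos [ 603.09 -103.76   47.29] t 7.75
F [-0.14 -0.29 -2.65] Fz [-3.07 -2.4  -3.1  -2.01] T [ 0.058 -0.013  0.019] pos [ 602.66 -108.04   40.37] t 8.53
```

```bash
for i in 1; do python3 -m jog '[[0,0,0.05,0],[0,0,0.1,0],[0,0,0.1,0]]' >/dev/null; python3 F.py; python3 -m jog '[[0,0,0.05,0],[0,0,0.05,0],[0,0,0.05,0]]' >/dev/null; python3 F.py;  python3 -m jog '[[0,0,0.03,0],[0,0,0.03,0],[0,0,0.03,0]]' >/dev/null; python3 F.py; done
```

```text
F [-0.07 -0.49 -2.48] Fz [-2.65 -2.64 -2.52 -2.12] T [ 0.066 -0.     0.013] pos [ 602.56 -108.1    39.29] t 8.98
F [ 0.22  0.04 -2.44] Fz [-1.93 -3.42 -1.81 -2.61] T [0.048 0.014 0.002] pos [ 602.58 -108.05   38.81] t 9.43
F [-0.47 -0.02 -2.62] Fz [-2.76 -2.78 -2.57 -2.37] T [0.044 0.006 0.   ] pos [ 602.57 -108.05   38.49] t 9.88
```

```bash
python3 -m jog '[[0,0,0.03,0],[0,0,0.03,0],[0,0,0.03,0]]' >/dev/null; python3 F.py; python3 -m jog '[[0,0,0.03,0],[0,0,0.03,0],[0,0,0.03,0]]' >/dev/null; python3 F.py
```

```text
F [-0.39 -0.35 -2.58] Fz [-3.14 -2.05 -3.11 -2.02] T [ 0.017 -0.012  0.025] pos [ 602.61 -108.07   38.21] t 10.33
F [-0.1   0.45 -1.08] Fz [-1.32 -0.75 -1.73 -0.53] T [-0.046  0.022 -0.049] pos [ 602.66 -108.02   37.96] t 10.78
```

```bash
python3 -m jog '[[0,0,0.03,0],[0,0,0.03,0],[0,0,0.03,0]]' >/dev/null; python3 F.py
```

```text
F [-0.31  0.77  0.43] Fz [0.31 0.03 0.69 0.67] T [-0.136  0.101 -0.063] pos [ 602.7  -108.03   37.69] t 11.23
```

```bash
python3 -m jog '[[0,0,0.02,0],[0,0,0.04,0],[0,0,0.04,0]]' >/dev/null; python3 F.py
```

```text
F [-0.41  1.46  2.18] Fz [1.86 1.99 2.11 2.78] T [-0.381  0.099 -0.047] pos [ 602.77 -108.13   37.34] t 11.68
```

```bash
python3 -m jog '[[0,0,0.015,0],[0,-0.1,0.015,0],[-0.02,-0.35,0.015,0],[-0.04,-0.65,0.015,0]]'|egrep 'eef|cont'; python3 -m jog '[[-0.02,-0.3,0,0],[-0.03,-0.6,0,0]]'|egrep 'eef|cont'
```

```text
eef_pos: [0.6028, -0.1025, 0.0371]
contact_force: [-0.5, -1.1, 1.9]
eef_pos: [0.6033, -0.0957, 0.0371]
contact_force: [-1.5, -1.2, 1.7]
```

```bash
python3 -m jog '[[-0.02,-0.3,0.01,0],[-0.03,-0.6,0.02,0]]'|egrep 'eef|cont'; python3 -m jog '[[-0.02,-0.3,0,0],[-0.03,-0.6,0,0]]'|egrep 'eef|cont'
```

```text
eef_pos: [0.6038, -0.0895, 0.037]
contact_force: [0.9, -1.9, 3.2]
eef_pos: [0.6042, -0.0834, 0.037]
contact_force: [0.0, -1.8, 4.0]
```

```bash
python3 -m jog '[[-0.02,-0.3,-0.01,0],[-0.03,-0.6,-0.01,0]]'|egrep 'eef|cont'; python3 -m jog '[[-0.02,-0.3,0,0],[-0.03,-0.6,0,0]]'|egrep 'eef|cont'
```

```text
eef_pos: [0.6045, -0.0773, 0.037]
contact_force: [-0.4, -2.0, 3.7]
eef_pos: [0.6048, -0.0714, 0.037]
contact_force: [-0.0, -1.8, 3.6]
```

```bash
python3 -m jog '[[-0.02,-0.3,-0.01,0],[-0.03,-0.6,-0.015,0]]'|egrep 'eef|cont'; python3 -m jog '[[-0.02,-0.3,0,0],[-0.03,-0.6,0,0]]'|egrep 'eef|cont'
```

```text
eef_pos: [0.6051, -0.0652, 0.037]
contact_force: [-0.1, -2.4, 3.7]
eef_pos: [0.6055, -0.0592, 0.037]
contact_force: [-0.7, -2.0, 2.9]
```

Run:
```python
from h import *
cam('top','top3');cam('scene','sc3')
p=load('top3')['pixels'][:,:,::-1]
s=load('sc3')['pixels'][:,:,::-1]
k=lambda a:cv2.resize(a,(680,290),interpolation=cv2.INTER_CUBIC)
cv2.imwrite('pics/c5.png',np.vstack([k(p[150:235,270:470]),k(s[135:220,190:390])]))
```

```text
(no output)
```

View pics/c5.png

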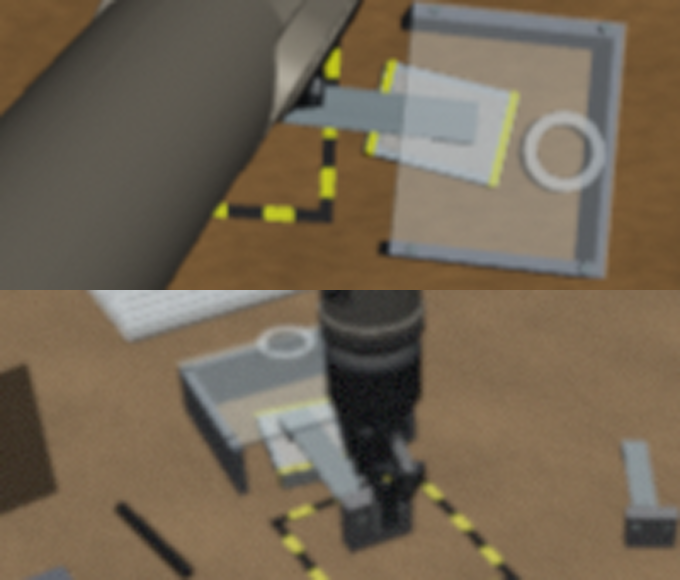

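Cell follows with no visible creep: its centre is now about (442,124) in the crop, and its front end is already out of the rack. Carrying on.

```bash
python3 -m jog '[[-0.01,-0.15,0,0],[-0.03,-0.45,0,0],[-0.05,-0.75,0,0]]'|egrep 'eef|cont'; python3 -m jog '[[-0.02,-0.3,0,0],[-0.03,-0.6,0,0]]'|egrep 'eef|cont'
```

```text
eef_pos: [0.6058, -0.0522, 0.0371]
contact_force: [-0.0, -1.4, 3.0]
eef_pos: [0.6062, -0.0459, 0.0371]
contact_force: [-0.0, -2.2, 2.8]
```

```bash
for i in 1; do python3 -m jog '[[-0.02,-0.3,0,0],[-0.03,-0.6,0,0],[-0.05,-0.9,0,0]]'|egrep 'eef|cont'; python3 -m jog '[[-0.02,-0.3,0,0],[-0.03,-0.6,0,0],[-0.05,-0.9,0,0]]'|egrep 'eef|cont'; done
```

```text
eef_pos: [0.6068, -0.0367, 0.0371]
contact_force: [0.1, -1.9, 3.4]
eef_pos: [0.6072, -0.0278, 0.0371]
contact_force: [0.5, -2.0, 2.9]
```

```bash
python3 -m jog '[[-0.02,-0.3,0,0],[-0.03,-0.6,0,0]]'|egrep 'eef|cont'
```

```text
eef_pos: [0.6076, -0.0218, 0.0371]
contact_force: [-0.2, -1.7, 2.9]
```

Steady at about 5.6 N.

```bash
python3 -m jog '[[-0.02,-0.3,0,0],[-0.03,-0.6,0,0],[-0.05,-0.9,0,0],[-0.07,-1.2,0,0]]'|egrep 'eef|cont'; python3 -m jog '[[-0.02,-0.3,0,0],[-0.03,-0.6,0,0],[-0.05,-0.9,0,0]]'|egrep 'eef|cont'
```

```text
eef_pos: [0.6083, -0.0098, 0.0371]
contact_force: [-1.1, -1.7, 3.7]
eef_pos: [0.6088, -0.0008, 0.0371]
contact_force: [-1.0, -1.6, 3.0]
```

```bash
python3 -m jog '[[-0.02,-0.3,0,0],[-0.03,-0.6,0,0],[-0.05,-0.9,0,0]]'|egrep 'eef|cont'
```

```text
eef_pos: [0.6093, 0.0082, 0.0371]
contact_force: [0.4, -1.5, 2.9]
```

```bash
python3 -m jog '[[-0.02,-0.3,0,0],[-0.03,-0.6,0,0],[-0.05,-0.9,0,0],[-0.07,-1.2,0,0]]'|egrep 'eef|cont'; python3 -m jog '[[-0.02,-0.3,0,0],[-0.03,-0.6,0,0],[-0.05,-0.9,0,0],[-0.07,-1.2,0,0]]'|egrep 'eef|cont'
```

```text
eef_pos: [0.6099, 0.0202, 0.0371]
contact_force: [-0.5, -1.8, 3.5]
eef_pos: [0.6106, 0.0323, 0.0371]
contact_force: [-0.5, -0.9, 3.2]
```

```bash
python3 -m jog '[[-0.02,-0.3,0,0],[-0.03,-0.6,0,0],[-0.05,-0.9,0,0]]'|egrep 'eef|cont'
```

```text
eef_pos: [0.6111, 0.0412, 0.0371]
contact_force: [0.6, -1.4, 2.4]
```

```bash
python3 -m jog '[[-0.02,-0.3,0,0],[-0.03,-0.6,0,0],[-0.05,-0.9,0,0],[-0.07,-1.2,0,0]]'|egrep 'eef|cont'; python3 -m jog '[[-0.02,-0.3,0,0],[-0.03,-0.6,0,0],[-0.05,-0.9,0,0],[-0.07,-1.2,0,0]]'|egrep 'eef|cont'
```

```text
eef_pos: [0.6118, 0.0533, 0.0371]
contact_force: [0.3, -1.4, 3.9]
eef_pos: [0.6124, 0.0652, 0.0371]
contact_force: [-0.1, -2.0, 2.9]
```

```bash
python3 -m jog '[[-0.02,-0.3,0,0],[-0.03,-0.6,0,0],[-0.05,-0.9,0,0],[-0.05,-0.9,0,0]]'|egrep 'eef|cont';  python3 - <<'E'
from h import *
cam('top','top4');cam('scene','sc4')
p=load('top4')['pixels'][:,:,::-1]
s=load('sc4')['pixels'][:,:,::-1]
k=lambda a:cv2.resize(a,(680,290),interpolation=cv2.INTER_CUBIC)
cv2.imwrite('pics/c6.png',np.vstack([k(p[150:235,270:470]),k(s[160:245,220:420])]))
E
```

```text
eef_pos: [0.613, 0.0751, 0.037]
contact_force: [0.2, 0.8, 3.9]
```

View pics/c6.png

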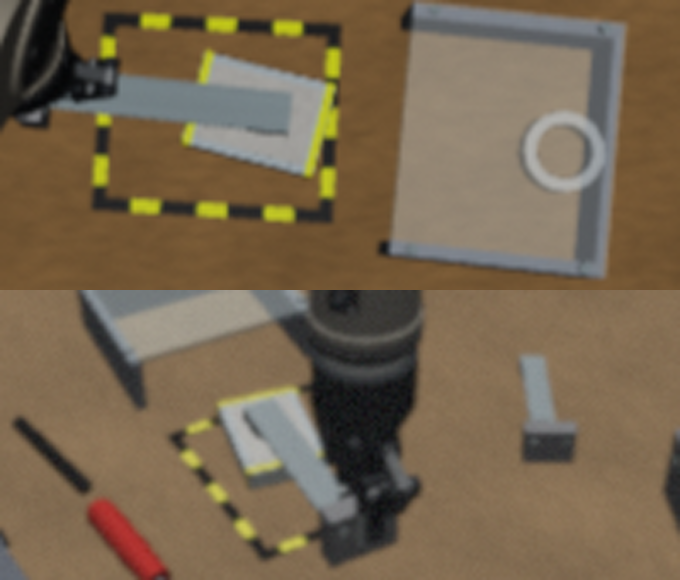

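Cell centre is at about (260,114) and the outline centre at about (218,116), so 31 mm remain.

```bash
python3 -m jog '[[-0.02,-0.15,0,0],[-0.06,-0.45,0,0],[-0.1,-0.75,0,0],[-0.15,-1.05,0,0]]'|egrep 'eef|cont'; python3 -m jog '[[-0.04,-0.3,0,0],[-0.08,-0.6,0,0],[-0.13,-0.9,0,0]]'|egrep 'eef|cont'
```

```text
eef_pos: [0.6125, 0.0844, 0.037]
contact_force: [0.7, -2.6, 2.8]
eef_pos: [0.6123, 0.0939, 0.0371]
contact_force: [0.3, -1.7, 3.3]
```

```bash
python3 -m jog '[[-0.04,-0.3,0,0],[-0.08,-0.6,0,0],[-0.13,-0.9,0,0],[-0.16,-1.15,0,0],[-0.16,-1.2,0,0],[-0.16,-1.2,0,0]]'|egrep 'eef|cont'; python3 -m jog '[[0,0,-0.1,0],[0,0,-0.3,0],[0,0,-0.8,0],[0,0,-1.6,0],[0,0,-3,0],[0,0,-5,0],[0,0,-7,0],[0,0,-9,0],[0,0,-10,0],[0,0,-10,0]]'; python3 go.py .484 .223 .137 .365;  python3 - <<'E'
from h import *
cam('top','top5')
p=load('top5')['pixels'][:,:,::-1]
cv2.imwrite('pics/c7.png',cv2.resize(p[145:230,255:415],None,fx=5,fy=5,interpolation=cv2.INTER_CUBIC))
E
```

```text
eef_pos: [0.612, 0.1065, 0.0371]
contact_force: [0.6, 0.6, 4.6]
t: 19.13
eef_pos: [0.6138, 0.1058, 0.1402]
tool_rot: [-0.001, 0.998, -0.056, 0.002]
contact_force: [-0.0, 0.5, -2.2]
gripper_width: 0.215
grasp_force: 112.4
shift cm [-14.21 -10.19   0.28] spin -2.048 now [0.6138 0.1058 0.1402] yaw -1.6832 tilt z [ 0.0047  0.0016 -1.    ] F [-0.03  0.47 -2.18] t 19.13 q [-0.85  0.62  0.83  1.81 -0.56  0.95 -1.46]
```

View pics/c7.png

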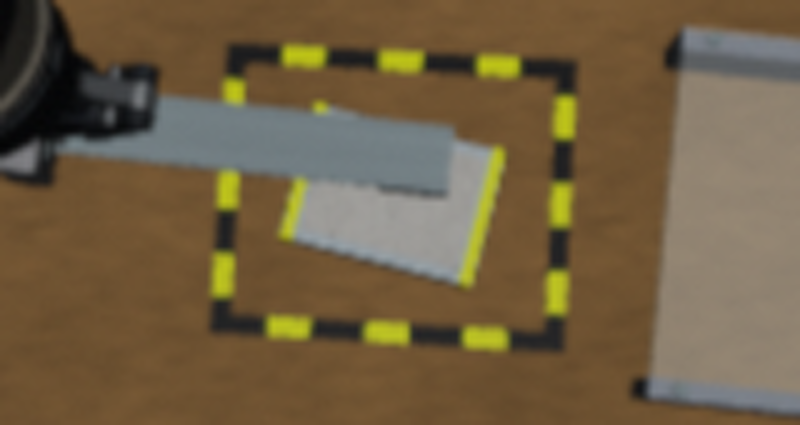

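The cell lies well inside the outline (corners about (316,103), (504,148), (469,288), (281,238), tape clear all round). Carrying the probe back to its old spot.

```bash
python3 -m jog '[[-1,-0.7,0,-0.1],[-2,-1.4,0,-0.22],[-3,-2.1,0,-0.34],[-4,-2.8,0,-0.46],[-5,-3.6,0,-0.58],[-6,-4.3,0,-0.7],[-7,-5,0,-0.82],[-8,-5.7,0,-0.94],[-9,-6.4,0,-1.06],[-10,-7.2,0,-1.18],[-11,-7.9,0,-1.3],[-12,-8.6,0,-1.42],[-13,-9.3,0,-1.54],[-14,-10,0,-1.66],[-14.2,-10.2,0,-1.78],[-14.2,-10.2,0,-1.9],[-14.2,-10.2,0,-2],[-14.2,-10.2,0,-2.048],[-14.2,-10.2,0,-2.048],[-14.2,-10.2,0,-2.048]]'; python3 go.py .484 .223 .019 .365
```

```text
t: 20.85
eef_pos: [0.4817, 0.2225, 0.1362]
tool_rot: [-0.0, 0.568, 0.823, -0.001]
contact_force: [-0.6, -0.8, -1.1]
gripper_width: 0.214
grasp_force: 112.6
shift cm [-0.04  0.25 11.72] spin -0.002 now [0.4817 0.2225 0.1362] yaw 0.363 tilt z [-1.7e-03 -8.0e-04 -1.0e+00] F [-0.6  -0.84 -1.07] t 20.85 q [-0.82  0.37  0.33  2.01 -0.17  0.79 -0.03]
```

```bash
python3 -m jog '[[0,0,2,0],[0,0,5,0],[0,0,8,0],[0,0,10,0],[0,0,11,0],[0,0,11.3,0],[0,0,11.3,0],[0,0,11.3,0]]'|egrep 'eef|cont'; python3 F.py
```

```text
eef_pos: [0.4832, 0.2233, 0.025]
contact_force: [-0.6, -0.3, -2.6]
F [ 0.17 -0.   -2.06] Fz [-1.91 -2.78 -2.15 -1.4 ] T [0.015 0.06  0.01 ] pos [483.12 223.42  25.2 ] t 21.72
```

```bash
python3 -m jog '[[0,0,0.3,0],[0,0,0.55,0],[0,0,0.6,0],[0,0,0.6,0]]'|egrep 'eef|cont'; python3 -m jog '[[0,0,0.04,0],[0,0,0.08,0],[0,0,0.08,0]]'|egrep 'eef|cont'
```

```text
eef_pos: [0.4823, 0.223, 0.018]
contact_force: [-0.0, -0.1, -1.9]
eef_pos: [0.4823, 0.2231, 0.018]
contact_force: [-3.5, -1.3, 8.7]
```

```bash
python3 -m jog '[[0,0,-0.05,0],[0,0,-0.05,0],[0,0,-0.05,0],[0,0,-0.05,0],[0,0,-0.05,0],[0,0,-0.05,0],[0,0,-0.05,0],[0,0,-0.05,0],[0,0,-0.05,0],[0,0,-0.05,0]]' -1; python3 -m jog '[[0,0,-1,0],[0,0,-3,0],[0,0,-6,0],[0,0,-9,0],[0,0,-12,0],[0,0,-15,0],[0,0,-17,0],[0,0,-17,0],[0,0,-17,0]]'
python3 - <<'E'
from h import *
cam('top','top6');cam('wrist','w6');cam('scene','sc6')
p=load('top6')['pixels'];w=load('w6')['pixels'];s=load('sc6')['pixels']
k=lambda a:cv2.resize(a,(440,275))
cv2.imwrite('pics/c8.png',np.vstack([cv2.resize(p[100:300,150:480],(495,300)),np.hstack([cv2.resize(w,(247,300)),cv2.resize(s[130:400,170:450],(248,300))])])[:,:,::-1])
c=load('top6'); print([dep(c,u,v)[2].round(3) for u,v in ((334,184),(322,178),(345,190))])
E
```

```text
t: 23.13
eef_pos: [0.4824, 0.223, 0.0178]
tool_rot: [-0.0, 0.567, 0.824, 0.0]
contact_force: [-0.1, 0.0, -0.9]
gripper_width: 1.0
grasp_force: 0.0
t: 23.88
eef_pos: [0.483, 0.2233, 0.1895]
tool_rot: [0.0, 0.567, 0.824, 0.002]
contact_force: [-0.5, 0.3, -0.6]
gripper_width: 0.998
grasp_force: 0.0
[np.float64(0.022), np.float64(0.02), np.float64(0.021)]
```

View pics/c8.png

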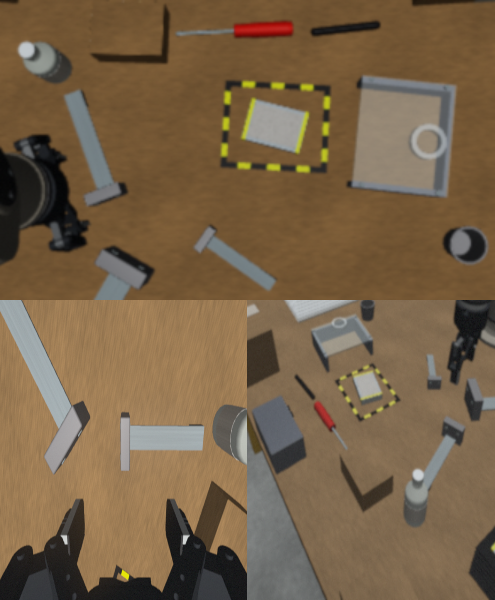

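The cell is flat inside the outline (top surface at 20–22 mm), the probe lies flat well away from it, the other things look in place and the gripper is clear.

```bash
python3 -c "
from station import bot
print(bot.hand_in())"
```

```text
the job is handed in; nothing more can be done
None
```

The job is handed in at about 24 s: the cell lies flat and wholly inside the outline, dragged at about 4.5–6.7 N with one 7.2 N reading (noise about 0.5 N), and the probe lies flat at its old spot clear of both.

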